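# Load the marking press and draw its slide to the mark

## Robot

A 6-joint arm with a two-finger parallel gripper is mounted at the origin on a cart in front of the work surface, level with it; the furniture and walls round the work are solid. World frame = base frame: x ahead of the robot, y to its left, z up, the work surface at z = 0. Lengths are in m, angles in rad, forces in N, time in s.
With the tool pointing down it reaches from about 0.425 to 0.95 m from the base axis. Payload 3.5 kg.
Tool frame: the origin (TCP) lies at the very end of the fingers, on their centre line; the grasp point (between the pads) lies 19 mm behind it (ctrl.grip_point_offset is the distance from the TCP to the grasp point, in m); z points along the fingers, y is the line along which they close (so a half turn about z gives the same grasp; the last joint's range is limited). The gripper opens to 85 mm and grips with 20 to 120 N. Pads are 22 mm wide; open, the fingers measure 114 mm over their backs; the gripper's body (76 mm by 85 mm) begins 54 mm behind the grasp point. The pads swing forward as they close: fully open they stand 13 mm farther back than shut.
Start: joints at [1.153, 0.286, 1.577, -0, 1.279, -0.15], TCP at [0.179, 0.651, 0.231] pointing down, gripper open.
Joint ranges: [-2.77, 2.77], [-0.9, 2.22], [0.21, 2.48], [-1.53, 4.67], [0.24, 2.81], [-2.84, 2.84]. Speed limits (rad/s): [2.79, 2.79, 3.14, 3.14, 3.14, 3.14].

## Interface

Orientations are given as a unit quaternion [x, y, z, w].
In Python, from plant import ctrl gives the robot as it stands. The module is installed in compiled form; this text tells all that it offers.
- The arm moves only by the shell command python3 -m pendant 'ROWS' [OPENING] [FORCE]. ROWS is JSON, a list of rows, each an object of numbers: "dx", "dy", "dz": the shift along the tool's x, y, z in cm; "twist": the turn about the tool's z in degrees. A call has 1 to 10 rows; each row is the pose to reach, as a shift and turn from the pose commanded when the call began, along the tool's axes at that moment; what a row does not reach only later rows make up. A row lasts 1/8 s, in which the tool goes at most 62.5 mm and 10.7 degrees, less where a joint would pass 70% of its speed; a pose out of reach is approached as far as the arm can. A call with a gripper value outside its range is refused whole. OPENING is the opening in per cent of the stroke, from 0 (shut) to 100 (fully open), set as the call begins (- or left out, the last holds). The fingers move at their own pace and stop on an object; FORCE is the grip in N (left out, the last holds). Time passes only in rows, so rows that repeat a pose let the fingers close. It gives the time, the measured TCP pose, the force, the opening and the grip force at its end, in the units of the state.
- ctrl.get_state(): the state, without advancing time (a new reading comes with each control period).
- ctrl.read_camera(name): name is "scene" or "top" or "wrist"; returns a dict with "img" (420x560x3 uint8, red, green, blue), "depth" (420x560 float32, m along the optical axis (not along the pixel's ray), 0 where there is no reading), "camera_matrix" (3x3 intrinsics, pixels), "xyz" and "rotation" of the camera in the world; the wrist camera has in their place "tool_from_camera" (4x4, takes a point from camera to tool coordinates, whose origin is the TCP and whose axes are the flange's). Camera axes: x right, y up, looking along -z (the intrinsics and any distortion apply to the point x, -y, -z); pixel columns grow to the right and rows downward; lengths in m; the calibration is good to about 2 mm. A picture is of the moment at which its call begins: read the wrist's pose just before it.
- ctrl.sign_off(): hands the job in; it is judged then, once.
The state is a dict: "time": time; "qpos": joint angles; "dq": joint speeds; "joint_efforts": joint torques, N m; "eef_pos": TCP position; "tcp_rot": TCP orientation; "contact_force": force on the tool from outside, world axes, zero at the start; "wrist_torque": the same for the moment, N m; "opening": opening from 0.0 (shut) to 1.0 (fully open); "finger_force": force on a finger pad.
Only numpy, scipy, OpenCV 4.12 (cv2) and the standard library are available. Lean on these libraries where they do the work, as an engineer would, in place of code of your own. Each camera call takes 0.05 s, during which the arm holds its last target. There are 200 camera calls.

## Task

Set the round brass blank flat at the bottom of the round cavity in the small marking press and let go of it. Then take the black handle, pull the spring-loaded slide out until its white pointer stands level with the red mark, and keep it there: the program finishes with the gripper still on the handle, holding the slide at the mark. Do not shift the red rider, and leave the square blank, stapler, plastic tub, scissors and staple box where they are.

Things in the scene. Friction and masses are not known exactly. Their poses are not given: they have to be found in the camera images.
- press: Marking press fixed to the desk, turned a little each time. Grey bed 290 x 104 x 6 mm, from x = -155 mm (handle end) to +135 mm. Origin on the desk below the centre of the die cavity; x runs from the handle end to the back, z up. Steel die block 68 x 68 mm round the origin, its top 40 mm above the desk; in it the round cavity, 43 mm across, 7 mm deep, 2 mm chamfer.
- cavity_floor (a point): Centre of the cavity's floor, 33 mm above the desk (7 mm below the top of the die block); axes as the press.
- round_blank: Loose round brass blank, a plain disc 40 mm across and 22 mm high with 1.5 mm bevelled edges, about 0.15 kg, lying on the desk to one side of the press. Origin at the centre of its underside. Seated, its top 15 mm stand out of the cavity.
- square_blank: Loose square brass blank 36 x 36 x 22 mm lying on the desk to the other side of the press; not used. Origin at the centre of its underside.
- draw_slide: The sliding part: black handle in front, steel tongue under the die block, blue overhanging arm at the back, all one piece. Its origin and axes coincide with those of the press when home; pulled, it moves along -x of the press, at most 65 mm. A spring pulls it home: 4.5 N at home, 1.5 N more per 10 mm; let go, it runs back.
- handle_grip (a point): Middle of the black handle, 52 mm above the desk, 14 mm below its top; axes as the press; moves with the slide. The handle is an upright block 14 mm thick along x of the press, 50 mm wide along y, 16 to 66 mm above the desk, at home 85 mm in front (-x) of the cavity's centre, with 44 mm free between it and the die block.
- pointer_tip (a point): Tip of the thin white pointer on the -y side of the handle, 38 mm from its middle plane, 24.5 mm above the desk; moves with the slide; level with the handle's middle in x.
- mark_rider (a joint): Where the red rider stands: how far, in m, the slide must be pulled out from home for the pointer to be level with the red mark (0.035 to 0.055). The rider is held by friction only.
- red_mark (a point): Face of the red rider at its middle in x, at the pointer's height: the pointer is at the mark when both have the same x along the press. The rider, 8 mm long, sits on an aluminium rail (top 22 mm above the desk) on the -y side, 39 to 55 mm from the middle plane, and reaches 34 mm above the desk.
- blue_head (a point): Front end, at mid height, of the blue arm fixed to the slide: 34 mm wide, 60 to 78 mm above the desk (a steel button on it to 84 mm), reaching 76 mm back from here. At home 40 mm behind the cavity's centre; drawn out, it passes over the cavity, 5 mm above a seated blank.
- stapler: Blue stapler lying on its side, 44 x 128 x 30 mm, left of the press at the back; bystander.
- parts_tub: Clear plastic tub, 90 mm across, 64 mm high, on the left; bystander.
- scissors: Scissors with blue handles, 87 x 199 x 9 mm, on the right at the back; bystander.
- staple_box: Small red box of staples, 36 x 52 x 22 mm, on the right; bystander.
Things that resemble listed ones, but are neither listed nor needed, are in the scene too. Leave any green or pink look-alike of the round_blank alone.

How it is judged:
On the way, in this order (a step that is already met when the one before it is completed fails the run):
1. the round blank lies flat at the bottom of the cavity, released, the slide still home (horizontal distance between round_blank and cavity_floor below 0.004 m and z of round_blank in the frame of cavity_floor below 0.002 m and angle between round_blank's own z axis and vertical below 0.05 rad and contact force between the fingers and round_blank below 0.2 N and x of pointer_tip in the frame of press above -0.09 m), for 0.2 s.
2. the fingers hold the slide still with its pointer at the red mark (x of pointer_tip in the frame of red_mark between -0.004 and 0.004 m and linear speed of draw_slide below 0.01 m/s and contact force between the fingers and draw_slide above 3 N and distance between the grasp point and handle_grip below 0.06 m), for 0.2 s.
At the end, for the whole second after the job is handed in: The round blank lies flat in the cavity (centre within 4 mm, 2 mm off the floor, tilt under 0.05 rad), free of the fingers; the fingers, at the handle (within 60 mm), press the slide with over 3 N and keep it still (under 10 mm/s), pointer within 4 mm of the red mark along the press (all of step 2 and horizontal distance between round_blank and cavity_floor below 0.004 m and z of round_blank in the frame of cavity_floor below 0.002 m and angle between round_blank's own z axis and vertical below 0.05 rad and contact force between the fingers and round_blank below 0.2 N); the arm keeps its last pose, push and grip.
It fails at once if the red rider is shifted more than 4 mm (distance of red_mark from where it was at the start of the episode above 0.004 m).
It fails at once if a bystander (square blank, stapler, tub, scissors, staple box) is moved more than 20 mm (distance of any of square_blank, stapler, parts_tub, scissors, staple_box from where it was at the start of the episode above 0.02 m).
It also fails if it takes over 58 s, if anything falls off the work surface, if the arm or the gripper's body presses on something with over 40 N, if the wrist force passes 120 N, or if a joint passes its speed limit or range.

## Working session

There is one attempt and no reset: what is moved stays moved. The work goes in short steps, Python scripts to look and compute and a shell command to move; the robot and the scene stay as the last step left them, time stands still between calls to the robot, and variables do not carry over. Pictures are saved under pics/ and viewed, at most 10 in all, crops included, and the job is handed in when it is done.

```bash
mkdir -p pics; cat > h.py <<'E'
import numpy as np, cv2
from plant import ctrl
from scipy.spatial.transform import Rotation as R
def grab(name,fn=None):
    s=ctrl.get_state(); c=ctrl.read_camera(name)
    if 'xyz' in c: p=np.array(c['xyz']); Rm=np.array(c['rotation'])
    else:
        T=np.array(c['tool_from_camera']); Rt=R.from_quat(s['tcp_rot']).as_matrix()
        p=Rt@T[:3,3]+np.array(s['eef_pos']); Rm=Rt@T[:3,:3]
    K=np.array(c['camera_matrix']); d=c['depth']
    v,u=np.mgrid[:420,:560]
    pts=np.stack([(u-K[0,2])/K[0,0]*d,-(v-K[1,2])/K[1,1]*d,-d],-1)
    W=pts@Rm.T+p; W[d==0]=np.nan
    if fn: cv2.imwrite('pics/'+fn,cv2.cvtColor(c['img'],cv2.COLOR_RGB2BGR))
    np.savez('/tmp/'+name+'.npz',W=W,img=c['img'],K=K,p=p,R=Rm)
    return c['img'],W,K,p,Rm
E
python3 - <<'E'
from h import *
for n in('top','scene'):
    i,W,K,p,Rm=grab(n,n+'0.png'); print(n,p,Rm.round(3).tolist(),K.tolist())
print({k:v for k,v in ctrl.get_state().items()}, ctrl.grip_point_offset)
c=ctrl.read_camera('wrist'); print([k for k in c],c['tool_from_camera'])
E
```

```text
Traceback (most recent call last):
  File "h.py", line 13, in grab
    W=pts@Rm.T+p; W[d==0]=np.nan
      ~~~^~~~~
ValueError: matmul: Input operand 1 has a mismatch in its core dimension 0, with gufunc signature (n?,k),(k,m?)->(n?,m?) (size 4 is different from 3)
```

Rotation is a quaternion.

```bash
sed -i "s/Rm=np.array(c\['rotation'\])/Rm=R.from_quat(c['rotation']).as_matrix()/" h.py
python3 - <<'E'
from h import *
for n in('top','scene'):
    i,W,K,p,Rm=grab(n,n+'0.png'); print(n,p,Rm.round(3).tolist(),K.tolist())
print({k:v for k,v in ctrl.get_state().items()}, ctrl.grip_point_offset)
c=ctrl.read_camera('wrist'); print([k for k in c],c['tool_from_camera'])
E
```

```text
top [ 0.28110574 -0.00303782  1.50868152] [[0.019, 0.98, -0.197], [-1.0, 0.02, 0.0], [0.004, 0.196, 0.981]] [[469.34274325277516, 0.0, 278.1830170345135], [0.0, 469.34274325277516, 214.0774634478694], [0.0, 0.0, 1.0]]
scene [-0.42444719 -0.70112211  0.72693547] [[0.55, 0.408, -0.728], [-0.835, 0.249, -0.491], [-0.019, 0.878, 0.478]] [[484.6547534680312, 0.0, 276.1700221236965], [0.0, 484.6547534680312, 215.79448504534125], [0.0, 0.0, 1.0]]
{'time': 0.15, 'qpos': array([ 1.15298570e+00,  2.87019547e-01,  1.57782538e+00,  1.21194493e-05,
        1.27860497e+00, -1.49977508e-01]), 'dq': array([-0.00014577, -0.00230356, -0.00595047, -0.0015281 , -0.00017079,
        0.00104281]), 'joint_efforts': array([-3.86643278e-04, -4.06604862e+01, -2.93142128e+01, -2.15468267e-04,
        3.96377756e-03,  2.74304121e-06]), 'eef_pos': array([0.17838042, 0.6504798 , 0.23023498]), 'tcp_rot': array([ 1.33518330e-01,  9.91045909e-01, -8.89829084e-04, -2.65673155e-04]), 'contact_force': array([0.21602977, 0.12265312, 0.63470757]), 'wrist_torque': array([ 0.06543435, -0.02258928,  0.04128134]), 'finger_force': 0.0, 'opening': 0.9993198594172831} 0.0187
['img', 'depth', 'camera_matrix', 'tool_from_camera'] [[-2.29314745e-04  9.64233445e-01  2.65054353e-01  6.59961484e-02]
 [ 9.99999906e-01  1.23302100e-04  4.16604042e-04 -6.84209101e-04]
 [ 3.69021793e-04  2.65054424e-01 -9.64233383e-01 -1.43392693e-01]
 [ 0.00000000e+00  0.00000000e+00  0.00000000e+00  1.00000000e+00]]
```

View pics/top0.png

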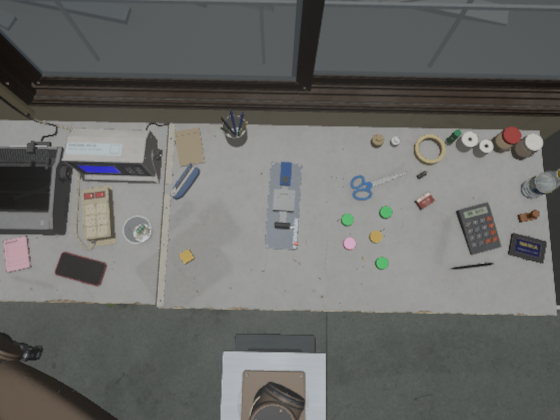

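View pics/scene0.png

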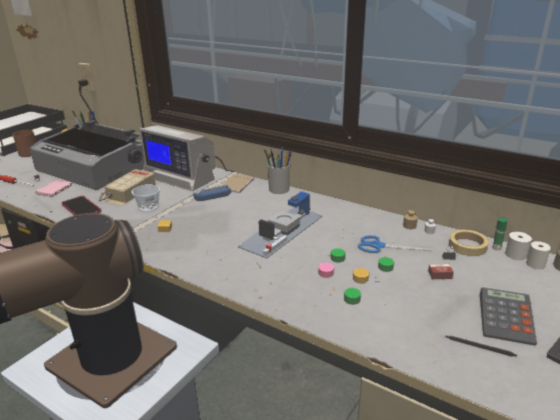

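The top view shows the round blank at about (376,237), ringed by green and pink look-alikes. The square blank is at (187,256). The press die is at about (284,200), with the handle at (282,226), the blue arm at (286,172) and the red rider near (295,240).

```bash
python3 - <<'E'
from h import *
for n in('top','scene'):
    z=np.load(f'/tmp/{n}.npz'); W,img=z['W'],z['img']; hsv=cv2.cvtColor(img,cv2.COLOR_RGB2HSV)
    H,S,V=[hsv[...,k].astype(int) for k in range(3)]
    x,y,zz=W[...,0],W[...,1],W[...,2]
    def rep(nm,m):
        m=m&np.isfinite(x)
        nn,l,st,c=cv2.connectedComponentsWithStats(m.astype(np.uint8))
        for k in range(1,nn):
            if st[k,4]>8:
                q=W[l==k]; print(n,nm,st[k,4],'pix',c[k].round(1),'mean',q.mean(0).round(4),'min',np.nanmin(q,0).round(3),'max',np.nanmax(q,0).round(3))
    rep('brass',(H>12)&(H<25)&(S>150)&(V>100)&(zz>0.012)&(zz<0.03)&(x>0.3))
    reg=(x>.35)&(x<.8)&(y<.2)&(y>-.2)
    rep('blue',reg&(H>100)&(H<125)&(S>120)&(zz>.05))
    rep('die',reg&(abs(zz-.04)<.004))
    rep('handle',reg&(V<70)&(abs(zz-.066)<.006))
    rep('red',reg&((H<8)|(H>172))&(S>150)&(zz>.02))
    b=reg&(zz>0.003)&(zz<0.012)&(abs(y)<.1)
    q=W[b][:,:2]; 
    print('bed rect',cv2.minAreaRect(q.astype(np.float32)),len(q))
E
```

```text
top blue 121 pix [285.5 169.2] mean [ 0.7137 -0.0236  0.077 ] min [ 0.688 -0.038  0.069] max [ 0.736 -0.009  0.085]
top blue 9 pix [282.  183.1] mean [ 0.6686 -0.0132  0.0743] min [ 0.665 -0.02   0.071] max [ 0.676 -0.01   0.079]
top die 238 pix [284. 200.] mean [ 0.622  -0.0207  0.0397] min [ 0.586 -0.056  0.036] max [0.658 0.014 0.044]
top handle 19 pix [281.7 226.2] mean [ 0.5322 -0.0148  0.0643] min [ 0.53  -0.035  0.06 ] max [0.535 0.006 0.07 ]
bed rect ((0.5752309560775757, -5.819648504257202e-05), (0.19865737855434418, 0.4500371515750885), 89.66600799560547) 1766
scene brass 41 pix [164.1 223.5] mean [0.4348 0.2813 0.0222] min [0.418 0.267 0.02 ] max [0.451 0.302 0.026]
scene brass 72 pix [360.6 272.9] mean [ 0.5111 -0.3202  0.022 ] min [ 0.495 -0.336  0.018] max [ 0.528 -0.307  0.025]
scene blue 84 pix [299.5 197.5] mean [ 0.6987 -0.0304  0.0769] min [ 0.664 -0.043  0.07 ] max [ 0.736 -0.011  0.081]
scene die 23 pix [304.7 205. ] mean [ 0.7266 -0.0325  0.0396] min [ 0.721 -0.045  0.036] max [ 0.737 -0.017  0.044]
scene die 231 pix [283.7 218.1] mean [ 0.6227 -0.0219  0.0396] min [ 0.585 -0.056  0.036] max [0.664 0.015 0.044]
scene die 32 pix [266.5 230.6] mean [ 0.5355 -0.0205  0.0401] min [ 0.53  -0.043  0.036] max [0.543 0.007 0.044]
scene handle 33 pix [267.  223.5] mean [ 0.5352 -0.023   0.0638] min [ 0.529 -0.045  0.06 ] max [0.539 0.001 0.069]
bed rect ((0.5568268299102783, 0.0017821639776229858), (0.18913385272026062, 0.40895065665245056), 87.93201446533203) 946
```

```bash
r='{"dx":-34.2,"dy":-21.7,"dz":-2,"twist":-12.6}'; python3 -m pendant '[{"dx":-34.2,"dy":-21.7,"dz":-2,"twist":-12.6},{"dx":-34.2,"dy":-21.7,"dz":-2,"twist":-12.6},{"dx":-34.2,"dy":-21.7,"dz":-2,"twist":-12.6},{"dx":-34.2,"dy":-21.7,"dz":-2,"twist":-12.6},{"dx":-34.2,"dy":-21.7,"dz":-2,"twist":-12.6},{"dx":-34.2,"dy":-21.7,"dz":-2,"twist":-12.6},{"dx":-34.2,"dy":-21.7,"dz":-2,"twist":-12.6},{"dx":-34.2,"dy":-21.7,"dz":-2,"twist":-12.6}]'
python3 -m pendant '[{"dx":-14.7,"dy":-36.4},{"dx":-14.7,"dy":-36.4},{"dx":-14.7,"dy":-36.4},{"dx":-14.7,"dy":-36.4},{"dx":-14.7,"dy":-36.4},{"dx":-14.7,"dy":-36.4},{"dx":-14.7,"dy":-36.4},{"dx":-14.7,"dy":-36.4},{"dx":-14.7,"dy":-36.4}]'
python3 - <<'E'
from h import *
grab('wrist','w1.png')
s=ctrl.get_state(); print(s['qpos'],R.from_quat(s['tcp_rot']).as_matrix().round(3).tolist())
E
```

```text
time: 1.2
eef_pos: [0.4523, 0.3495, 0.2513]
tcp_rot: [0.026, 1.0, 0.0, 0.0]
contact_force: [0.3, 0.1, 0.5]
opening: 1.001
finger_force: 0.0
[ 4.82788409e-01  4.40554433e-02  1.81481829e+00  5.27297179e-04
  1.28311258e+00 -1.03814802e+00] [[-0.999, 0.05, -0.001], [0.05, 0.999, 0.0], [0.001, 0.0, -1.0]]$[0]: bad value
```

View pics/w1.png

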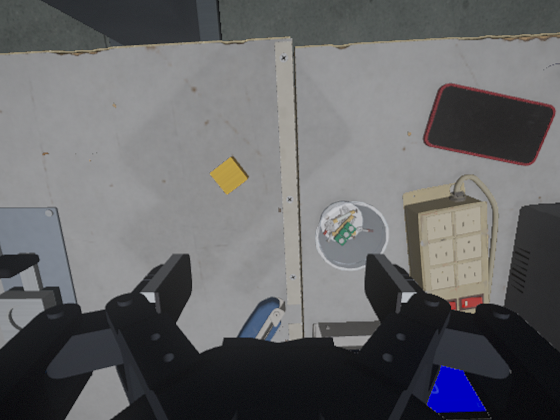

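The wrist view shows the square blank at (228,175) and the tub at (350,235). It also shows that the camera looks towards the robot side of the TCP. The second move was refused, probably because of a range limit, so I'll split it.

```bash
python3 -m pendant '[{"dx":-11.3,"dy":-18},{"dx":-11.3,"dy":-18},{"dx":-11.3,"dy":-18},{"dx":-11.3,"dy":-18}]' >/dev/null
python3 -m pendant '[{"dx":-11.3,"dy":-18},{"dx":-11.3,"dy":-18},{"dx":-11.3,"dy":-18},{"dx":-11.3,"dy":-18},{"dx":-11.3,"dy":-18}]'
python3 - <<'E'
from h import *
grab('wrist','w2.png')
s=ctrl.get_state(); print(s['qpos'],s['eef_pos'],R.from_quat(s['tcp_rot']).as_matrix().round(3).tolist())
E
```

```text
[ 4.84388245e-01  4.40621115e-02  1.81501691e+00  5.91357558e-04
  1.28315323e+00 -1.03816538e+00] [0.45062508 0.35129569 0.25105491] [[-0.999, 0.048, -0.001], [0.048, 0.999, 0.0], [0.001, 0.0, -1.0]]$[0]: bad value
$[0]: bad value
```

View pics/w2.png

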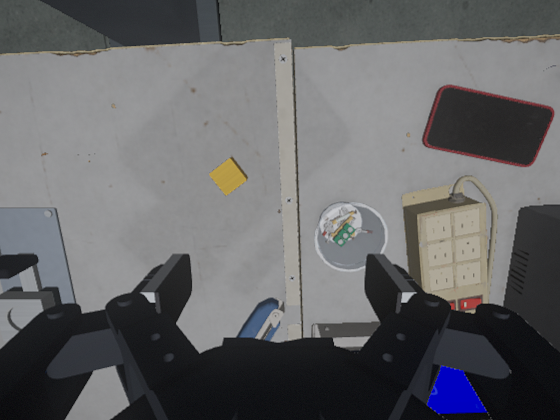

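The picture is unchanged because the rows were refused. They probably need all four keys.

```bash
python3 -m pendant '[{"dx":-22.6,"dy":-35.9,"dz":0,"twist":0},{"dx":-22.6,"dy":-35.9,"dz":0,"twist":0},{"dx":-22.6,"dy":-35.9,"dz":0,"twist":0},{"dx":-22.6,"dy":-35.9,"dz":0,"twist":0},{"dx":-22.6,"dy":-35.9,"dz":0,"twist":0},{"dx":-22.6,"dy":-35.9,"dz":0,"twist":0},{"dx":-22.6,"dy":-35.9,"dz":0,"twist":0},{"dx":-22.6,"dy":-35.9,"dz":0,"twist":0}]' && python3 - <<'E'
from h import *
grab('wrist','w3.png')
s=ctrl.get_state(); print(s['qpos'],s['eef_pos'],R.from_quat(s['tcp_rot']).as_matrix().round(3).tolist())
E
```

```text
time: 2.3
eef_pos: [0.6604, -0.0196, 0.2505]
tcp_rot: [0.025, 1.0, 0.0, -0.0]
contact_force: [0.1, 0.4, 0.0]
opening: 1.004
finger_force: 0.0
[-1.80787908e-01  2.40747799e-01  1.59669970e+00  6.80123615e-04
  1.30570580e+00 -1.70334183e+00] [ 0.65961836 -0.01782942  0.25049709] [[-0.999, 0.048, -0.001], [0.048, 0.999, 0.001], [0.001, 0.001, -1.0]]
```

View pics/w3.png

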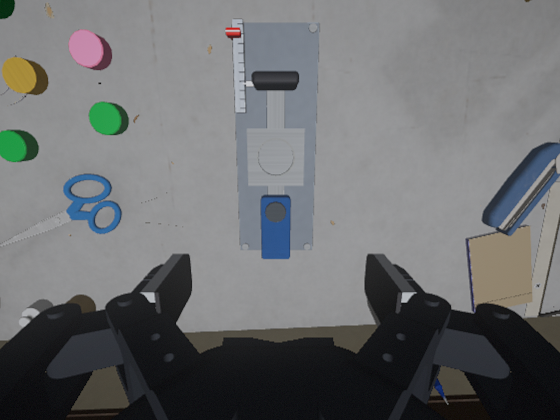

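The view shows the whole press: rider (234,33), pointer tip (248,84), handle (275,80), cavity (276,156) and blue head (275,198). The round blank is at (20,75).

```bash
cat >> h.py <<'E'
def ray(u,v,h,K,p,Rm):
    d=Rm@np.array([(u-K[0,2])/K[0,0],-(v-K[1,2])/K[1,1],-1.]); return p+d*(h-p[2])/d[2]
def maskbox(m,h,K,p,Rm):
    c=max(cv2.findContours(m.astype(np.uint8),cv2.RETR_EXTERNAL,cv2.CHAIN_APPROX_NONE)[0],key=cv2.contourArea).reshape(-1,2)
    q=np.array([ray(a,b,h,K,p,Rm)[:2] for a,b in c],np.float32); return cv2.minAreaRect(q)
E
python3 - <<'E'
from h import *
z=np.load('/tmp/wrist.npz'); W,img,K,p,Rm=[z[k] for k in('W','img','K','p','R')]
hsv=cv2.cvtColor(img,cv2.COLOR_RGB2HSV); H,S,V=[hsv[...,k].astype(int) for k in range(3)]; x,y,zz=W.transpose(2,0,1)
v,u=np.mgrid[:420,:560]; roi=(u>225)&(u<330)&(v<262)
cl=lambda m,n=3:cv2.morphologyEx(m.astype(np.uint8),cv2.MORPH_OPEN,np.ones((n,n)))
die=cl(roi&(v>115)&(v<192)&(abs(zz-.04)<.006)); print('die z',np.nanmedian(zz[die>0]),maskbox(die,.04,K,p,Rm), die.sum())
bed=roi&(u>200)&(zz>.002)&(zz<.09)&(x>.3);
print('blue',maskbox(cl(roi&(H>100)&(H<125)&(S>120)&(zz>.07)),.078,K,p,Rm))
print('handle',maskbox(cl(roi&(V<80)&(v<100)&(zz>.058)&(u>250)),.066,K,p,Rm), zz[80,270])
red=((H<8)|(H>172))&(S>130)&(u>215)&(u<250)&(v<60); ys,xs=np.where(red); print('red px',xs.min(),xs.max(),ys.min(),ys.max(), 'z',np.nanmedian(zz[red]),maskbox(red,.034,K,p,Rm))
br=(H>12)&(H<28)&(S>120)&(u<60)&(v>40)&(v<110); print('blank',np.nanmedian(zz[br]),maskbox(br&(zz>.017),.022,K,p,Rm))
g=cv2.GaussianBlur(cv2.cvtColor(img,cv2.COLOR_RGB2GRAY),(3,3),0)
cc=cv2.HoughCircles(g[125:190,245:308],cv2.HOUGH_GRADIENT,1,50,param1=60,param2=12,minRadius=14,maxRadius=23); print(cc)
if cc is not None: print('cav',ray(cc[0,0,0]+245,cc[0,0,1]+125,.04,K,p,Rm))
crop=cv2.resize(img[10:200,220:330],None,fx=3,fy=3,interpolation=cv2.INTER_CUBIC); cv2.imwrite('pics/c3.png',crop[...,::-1])
E
```

```text
die z 0.04059221340925656 ((0.6265749335289001, -0.022259924560785294), (0.06809093058109283, 0.0678945779800415), 87.1229248046875) 2283
blue ((0.7039003372192383, -0.02587169036269188), (0.031918853521347046, 0.07427685707807541), 87.6472396850586)
handle ((0.5431637167930603, -0.01766396313905716), (0.04808271676301956, 0.012519821524620056), 87.1151123046875) 0.06655899990804909
red px 226 240 27 37 z 0.034193601677332625 ((0.49101534485816956, -0.06159263104200363), (0.015519015491008759, 0.004914998542517424), 87.11271667480469)
blank 0.022376789972753913 ((0.5174609422683716, -0.3180041015148163), (0.04140830412507057, 0.03818387910723686), 74.80122375488281)
[[[29.5 34.5 16.7]]]
cav [ 0.62924942 -0.02306702  0.04      ]
```

View pics/c3.png

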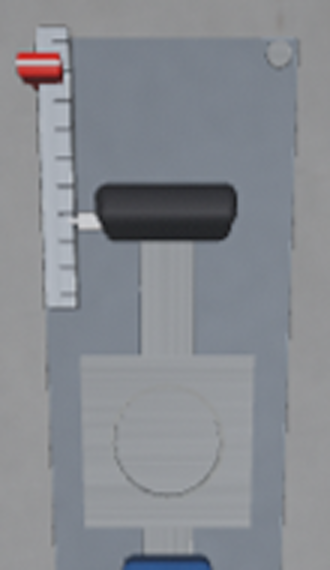

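The crop shows the rider at about (38,66), the pointer at (88,220) and the cavity circle, all clear. Next I'll go over the round blank and look from the same relative pose.

```bash
python3 -m pendant '[{"dx":9.5,"dy":-30.1,"dz":0,"twist":0},{"dx":9.5,"dy":-30.1,"dz":0,"twist":0},{"dx":9.5,"dy":-30.1,"dz":0,"twist":0},{"dx":9.5,"dy":-30.1,"dz":0,"twist":0},{"dx":9.5,"dy":-30.1,"dz":0,"twist":0},{"dx":9.5,"dy":-30.1,"dz":0,"twist":0},{"dx":9.5,"dy":-30.1,"dz":0,"twist":0},{"dx":9.5,"dy":-30.1,"dz":0,"twist":0}]' && python3 - <<'E'
from h import *
img,W,K,p,Rm=grab('wrist','w4.png')
s=ctrl.get_state(); Rt=R.from_quat(s['tcp_rot']).as_matrix()
hsv=cv2.cvtColor(img,cv2.COLOR_RGB2HSV); H,S,V=[hsv[...,k].astype(int) for k in range(3)]; zz=W[...,2]
br=(H>12)&(H<28)&(S>120)&(zz>.015)&(zz<.03); br=cv2.morphologyEx(br.astype(np.uint8),cv2.MORPH_OPEN,np.ones((5,5)))
c=max(cv2.findContours(br,cv2.RETR_EXTERNAL,cv2.CHAIN_APPROX_NONE)[0],key=cv2.contourArea)
print(cv2.minEnclosingCircle(c))
q=np.array([ray(a,b,.0205,K,p,Rm)[:2] for a,b in c.reshape(-1,2)],np.float32); (cx,cy),r=cv2.minEnclosingCircle(q); print('circ',cx,cy,r,'mean',q.mean(0),q.min(0),q.max(0), np.nanmedian(zz[br>0]))
print('tcp',s['eef_pos'],'delta tool cm',(Rt.T@np.array([cx-s['eef_pos'][0],cy-s['eef_pos'][1],0.010-s['eef_pos'][2]])*100).round(2), s['qpos'])
E
```

```text
time: 3.35
eef_pos: [0.5511, -0.3118, 0.2513]
tcp_rot: [0.022, 1.0, 0.0, 0.0]
contact_force: [0.0, 0.7, -0.1]
opening: 1.004
finger_force: 0.0
((271.0714416503906, 155.5), 15.361387252807617)
circ 0.5171929597854614 -0.3198343515396118 0.019477268680930138 mean [ 0.5168366  -0.31975493] [ 0.49869263 -0.33814073] [ 0.53554577 -0.30187938] 0.02267811762437147
tcp [ 0.55109323 -0.31204244  0.25135718] delta tool cm [ 3.35 -0.94 24.14] [-6.75355520e-01  1.81337930e-01  1.66462803e+00  3.55319439e-04
  1.29585550e+00 -2.20146801e+00]
```

```bash
python3 -m pendant '[{"dx":3.35,"dy":-0.94,"dz":5,"twist":0},{"dx":3.35,"dy":-0.94,"dz":10,"twist":0},{"dx":3.35,"dy":-0.94,"dz":15,"twist":0},{"dx":3.35,"dy":-0.94,"dz":20,"twist":0},{"dx":3.35,"dy":-0.94,"dz":22.5,"twist":0},{"dx":3.35,"dy":-0.94,"dz":24.0,"twist":0},{"dx":3.35,"dy":-0.94,"dz":24.0,"twist":0},{"dx":3.35,"dy":-0.94,"dz":24.0,"twist":0}]' 80 30
python3 -m pendant '[{"dx":0,"dy":0,"dz":0,"twist":0},{"dx":0,"dy":0,"dz":0,"twist":0},{"dx":0,"dy":0,"dz":0,"twist":0},{"dx":0,"dy":0,"dz":0,"twist":0},{"dx":0,"dy":0,"dz":0,"twist":0},{"dx":0,"dy":0,"dz":0,"twist":0},{"dx":0,"dy":0,"dz":0,"twist":0},{"dx":0,"dy":0,"dz":0,"twist":0}]' 10 30
```

```text
time: 4.4
eef_pos: [0.5175, -0.3227, 0.013]
tcp_rot: [0.024, 1.0, -0.001, 0.001]
contact_force: [0.5, 0.7, 0.8]
opening: 0.802
finger_force: 0.0
time: 5.4
eef_pos: [0.5171, -0.3227, 0.013]
tcp_rot: [0.024, 1.0, -0.001, 0.001]
contact_force: [-1.5, 2.1, 5.8]
opening: 0.441
finger_force: 30.0
```

```bash
python3 -m pendant '[{"dx":0,"dy":0,"dz":-2,"twist":0},{"dx":0,"dy":0,"dz":-6,"twist":0},{"dx":0,"dy":0,"dz":-10,"twist":0},{"dx":0,"dy":0,"dz":-14,"twist":0},{"dx":0,"dy":0,"dz":-14,"twist":0},{"dx":0,"dy":0,"dz":-14,"twist":0}]'
python3 - <<'E'
from h import *
img,W,K,p,Rm=grab('wrist')
s=ctrl.get_state(); Rt=R.from_quat(s['tcp_rot']).as_matrix()
hsv=cv2.cvtColor(img,cv2.COLOR_RGB2HSV); H,S,V=[hsv[...,k].astype(int) for k in range(3)]
br=(H>12)&(H<28)&(S>120)&(W[...,2]>.08)
T=(W[br]-s['eef_pos'])@Rt; print(br.sum(),np.median(T,0),np.percentile(T,[1,99],axis=0).round(4).tolist())
cv2.imwrite('pics/w5.png',img[...,::-1])
E
```

```text
time: 6.15
eef_pos: [0.5157, -0.3217, 0.1508]
tcp_rot: [0.024, 1.0, 0.0, -0.0]
contact_force: [0.1, 0.7, -1.5]
opening: 0.441
finger_force: 30.5
4834 [ 0.00318062 -0.00118861 -0.0106068 ] [[-0.0176, -0.0193, -0.0121], [0.0195, 0.017, 0.0049]]
```

View pics/w5.png

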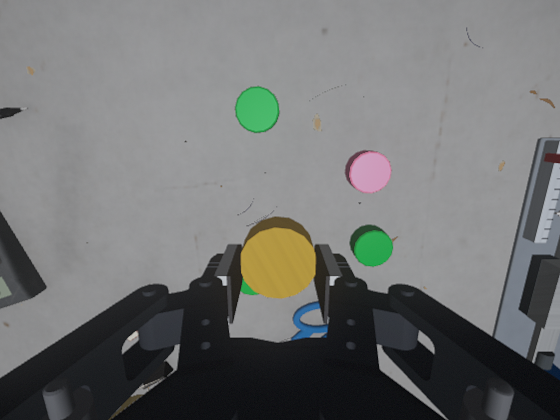

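The blank is gripped between the pads, its top at about (278,262) in the picture. Next I'll work out its centre and tilt in the tool frame.

```bash
python3 - <<'E'
from h import *
z=np.load('/tmp/wrist.npz'); W,img,K,p,Rm=[z[k] for k in('W','img','K','p','R')]
s=ctrl.get_state(); Rt=R.from_quat(s['tcp_rot']).as_matrix()
hsv=cv2.cvtColor(img,cv2.COLOR_RGB2HSV); H,S,V=[hsv[...,k].astype(int) for k in range(3)]
T=(W-s['eef_pos'])@Rt
v,u=np.mgrid[:420,:560]
br=(H>12)&(H<28)&(S>120)&(W[...,2]>.08)&(abs(T[...,2]+.0111)<.003)
q=T[br]; q=q[np.hypot(q[:,0],q[:,1])<.017]; A=np.c_[q[:,:2],np.ones(len(q))]; c=np.linalg.lstsq(A,q[:,2],rcond=None)[0]; print('plane',c,'tilt',np.hypot(*c[:2]))
ct=max(cv2.findContours(cv2.morphologyEx(br.astype(np.uint8),cv2.MORPH_OPEN,np.ones((5,5))),cv2.RETR_EXTERNAL,cv2.CHAIN_APPROX_NONE)[0],key=cv2.contourArea).reshape(-1,2)
pts=[]
for a,b in ct:
    X=ray(a,b,s['eef_pos'][2]-c[2],K,p,Rm); pts.append(((X-s['eef_pos'])@Rt)[:2])
pts=np.array(pts,np.float32); print('encl',cv2.minEnclosingCircle(pts),'ell',cv2.fitEllipse(pts))
print(s['eef_pos'],Rt.round(4).tolist())
E
```

```text
plane [-0.00089716  0.00252965 -0.01076925] tilt 0.00268402847587811
encl ((0.0006641735672019422, -0.0012850987259298563), 0.019788961857557297) ell ((0.0006935219280421734, -0.0014043580740690231), (0.037995897233486176, 0.03865553438663483), 84.89238739013672)
[ 0.51532224 -0.32136072  0.14969316] [[-0.9988, 0.048, -0.0023], [0.048, 0.9988, 0.0019], [0.0024, 0.0018, -1.0]]
```

```bash
python3 -m pendant '[{"dx":-9.8,"dy":30.5,"dz":0,"twist":0},{"dx":-9.8,"dy":30.5,"dz":0,"twist":0},{"dx":-9.8,"dy":30.5,"dz":0,"twist":0},{"dx":-9.8,"dy":30.5,"dz":0,"twist":0},{"dx":-9.8,"dy":30.5,"dz":0,"twist":0},{"dx":-9.8,"dy":30.5,"dz":0,"twist":0},{"dx":-9.8,"dy":30.5,"dz":4,"twist":0},{"dx":-9.8,"dy":30.5,"dz":8.6,"twist":0},{"dx":-9.8,"dy":30.5,"dz":8.6,"twist":0},{"dx":-9.8,"dy":30.5,"dz":8.6,"twist":0}]'
cat > m.py <<'E'
from h import *
img,W,K,p,Rm=grab('wrist')
s=ctrl.get_state(); Rt=R.from_quat(s['tcp_rot']).as_matrix()
hsv=cv2.cvtColor(img,cv2.COLOR_RGB2HSV); H,S,V=[hsv[...,k].astype(int) for k in range(3)]
v,u=np.mgrid[:420,:560]; z=W[...,2]
def T(m,h):
    ct=max(cv2.findContours(cv2.morphologyEx(m.astype(np.uint8),cv2.MORPH_OPEN,np.ones((3,3))),cv2.RETR_EXTERNAL,cv2.CHAIN_APPROX_NONE)[0],key=cv2.contourArea).reshape(-1,2)
    return np.array([((ray(a,b,h,K,p,Rm)-s['eef_pos'])@Rt)[:2] for a,b in ct],np.float32)
br=(H>12)&(H<28)&(S>120)&(v<330); ht=np.nanmedian(z[br]); b=T(br&(abs(z-ht)<.003),ht)
bc=cv2.fitEllipse(b); print('blank top z',ht,bc)
d=(abs(z-.04)<.004)&(u>120)&(u<440)&~br; q=T(d,.04)
x0,x1=np.percentile(q[:,0],[0,100]); print('die x (tool)',x0,x1,'y',q[:,1].min(),q[:,1].max())
e=q[(q[:,0]>x1-.004)]; k=np.polyfit(e[:,1],e[:,0],1); print('front edge fit: slope,x',k,'-> centre x',k[1]-.034)
sel=(q[:,0]>.024)&(q[:,0]<x1-.004); l=q[sel&(q[:,1]<-.02),1]; r=q[sel&(q[:,1]>.02),1]
print('sides',np.median(l),np.median(r),len(l),len(r),'-> centre y (at x~.025)',(np.median(l)+np.median(r))/2)
print('tcp',s['eef_pos'],s['contact_force'])
cv2.imwrite('pics/wm.png',img[...,::-1])
E
python3 m.py
```

```text
time: 7.45
eef_pos: [0.6291, -0.0229, 0.0659]
tcp_rot: [0.024, 1.0, -0.0, 0.0]
contact_force: [0.7, 0.3, -0.3]
opening: 0.437
finger_force: 30.7
blank top z 0.0754312846690694 ((0.0020298752933740616, -0.0010311275254935026), (0.03827454149723053, 0.03894740715622902), 79.68187713623047)
die x (tool) -0.007529930677264929 0.03830957040190697 y -0.033264726 0.035035368
front edge fit: slope,x [0.00103493 0.03755121] -> centre x 0.0035512142505667588
sides -0.03299567 0.034769844 17 17 -> centre y (at x~.025) 0.0008870866
tcp [ 0.63006998 -0.02299224  0.06722943] [ 0.70691747  0.46785812 -1.03952627]
```

View pics/wm.png

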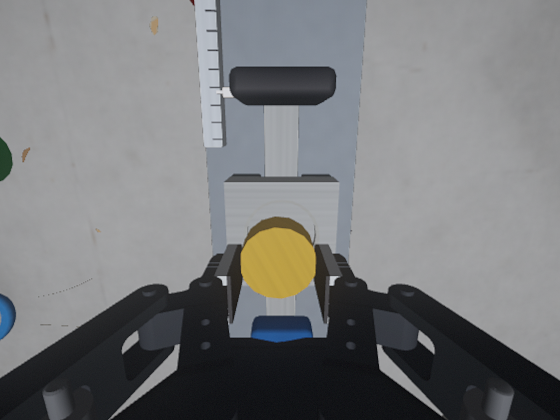

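The gripped blank is at (278,258), just above the die block, whose outline at (225–339, 182+) is visible. TCP readings are noisy by about 1 mm, so I'll measure purely in the camera and tool frame, averaging several shots.

```bash
cat > m.py <<'E'
from h import *
out=[]
for _ in range(6):
    c=ctrl.read_camera('wrist'); img=c['img']; K=np.array(c['camera_matrix']); M=np.array(c['tool_from_camera']); dp=c['depth']
    v,u=np.mgrid[:420,:560]
    P=np.stack([(u-K[0,2])/K[0,0]*dp,-(v-K[1,2])/K[1,1]*dp,-dp],-1)@M[:3,:3].T+M[:3,3]; z=P[...,2]
    hsv=cv2.cvtColor(img,cv2.COLOR_RGB2HSV); H,S,V=[hsv[...,k].astype(int) for k in range(3)]
    def T(m,h):
        ct=max(cv2.findContours(cv2.morphologyEx(m.astype(np.uint8),cv2.MORPH_OPEN,np.ones((3,3))),cv2.RETR_EXTERNAL,cv2.CHAIN_APPROX_NONE)[0],key=cv2.contourArea).reshape(-1,2)
        return np.array([ray(a,b,h,K,M[:3,3],M[:3,:3])[:2] for a,b in ct],np.float32)
    br=(H>12)&(H<28)&(S>120)&(v<330); ht=np.median(z[br&(dp>0)]); bc=cv2.fitEllipse(T(br&(abs(z-ht)<.003),ht))
    hd=np.median(z[195:215,240:320]); q=T((abs(z-hd)<.004)&(u>120)&(u<440)&~br,hd)
    x1=q[:,0].max(); e=q[q[:,0]>x1-.004]; e=e[abs(e[:,1])<.028]; k=np.polyfit(e[:,1],e[:,0],1)
    sel=(q[:,0]>.024)&(q[:,0]<x1-.004); l=np.median(q[sel&(q[:,1]<-.02),1]); r=np.median(q[sel&(q[:,1]>.02),1])
    out.append([ht,*bc[0],hd,k[0],k[1]-.034,l,r,(l+r)/2])
o=np.array(out); print('blank_z bx by die_z slope dcx l r dcy'); print(o.mean(0).round(4)); print(o.std(0).round(4))
print('move tool mm',1000*(o.mean(0)[[5,8]]-o.mean(0)[1:3]), 'gap die-blank bottom',o.mean(0)[3]-o.mean(0)[0]-.022)
print(np.mean([ctrl.get_state()['eef_pos']],0))
E
python3 m.py
```

```text
blank_z bx by die_z slope dcx l r dcy
[-0.0095  0.0011 -0.001   0.0276 -0.0031  0.0039 -0.0332  0.0345  0.0007]
[0.     0.     0.     0.0004 0.0046 0.0002 0.0002 0.0002 0.0002]
move tool mm [2.80294559 1.69516343] gap die-blank bottom 0.015154061208376
[ 0.62949932 -0.02232918  0.06667565]
```

```bash
python3 -m pendant '[{"dx":0.27,"dy":0.17,"dz":0,"twist":0},{"dx":0.27,"dy":0.17,"dz":0.6,"twist":0},{"dx":0.27,"dy":0.17,"dz":1.1,"twist":0},{"dx":0.27,"dy":0.17,"dz":1.1,"twist":0},{"dx":0.27,"dy":0.17,"dz":1.1,"twist":0}]'; python3 m.py
```

```text
time: 8.43
eef_pos: [0.6262, -0.0204, 0.0541]
tcp_rot: [0.024, 1.0, 0.0, -0.0]
contact_force: [-0.1, -0.0, -0.7]
opening: 0.446
finger_force: 30.7
blank_z bx by die_z slope dcx l r dcy
[-0.0095  0.0011 -0.001   0.0137 -0.004   0.     -0.0354  0.0321 -0.0016]
[0.     0.     0.0001 0.0001 0.0032 0.0002 0.     0.     0.    ]
move tool mm [-1.05172303 -0.63796158] gap die-blank bottom 0.0012654103598186695
[ 0.62631037 -0.02039011  0.05452891]
```

```bash
python3 -m pendant '[{"dx":-0.09,"dy":-0.06,"dz":0,"twist":0},{"dx":-0.09,"dy":-0.06,"dz":0.15,"twist":0},{"dx":-0.09,"dy":-0.06,"dz":0.3,"twist":0},{"dx":-0.09,"dy":-0.06,"dz":0.4,"twist":0},{"dx":-0.09,"dy":-0.06,"dz":0.4,"twist":0}]'; python3 m.py
```

```text
time: 9.35
eef_pos: [0.6269, -0.021, 0.0501]
tcp_rot: [0.024, 1.0, 0.0, -0.0]
contact_force: [0.2, -0.1, -0.6]
opening: 0.444
finger_force: 30.7
blank_z bx by die_z slope dcx l r dcy
[-0.0095  0.0011 -0.001   0.0096 -0.0044  0.0008 -0.0346  0.0328 -0.0009]
[0.     0.     0.     0.0001 0.0026 0.0001 0.     0.     0.    ]
move tool mm [-0.33978164  0.08985678] gap die-blank bottom -0.0028867796292789474
[ 0.62709262 -0.02098988  0.05039966]
```

No contact force and the blank is already 3 mm into the cavity, so I'll continue down.

```bash
python3 -m pendant '[{"dx":-0.03,"dy":0,"dz":0.1,"twist":0},{"dx":-0.03,"dy":0,"dz":0.2,"twist":0},{"dx":-0.03,"dy":0,"dz":0.3,"twist":0},{"dx":-0.03,"dy":0,"dz":0.37,"twist":0},{"dx":-0.03,"dy":0,"dz":0.37,"twist":0}]'; python3 m.py
```

```text
time: 10.28
eef_pos: [0.6273, -0.021, 0.0465]
tcp_rot: [0.024, 1.0, 0.0, -0.0]
contact_force: [-0.3, 0.3, -0.8]
opening: 0.443
finger_force: 30.7
blank_z bx by die_z slope dcx l r dcy
[-0.0095  0.0011 -0.001   0.0059 -0.0021  0.0012 -0.0347  0.0327 -0.001 ]
[0.     0.     0.     0.0001 0.003  0.0001 0.     0.     0.    ]
move tool mm [0.04105304 0.00269515] gap die-blank bottom -0.006587183659957285
[ 0.62739737 -0.02100944  0.04668376]
```

```bash
python3 -m pendant '[{"dx":0,"dy":0,"dz":0.04,"twist":0},{"dx":0,"dy":0,"dz":0.04,"twist":0}]'
python3 -m pendant '[{"dx":0,"dy":0,"dz":0,"twist":0},{"dx":0,"dy":0,"dz":0,"twist":0},{"dx":0,"dy":0,"dz":0,"twist":0},{"dx":0,"dy":0,"dz":0,"twist":0},{"dx":0,"dy":0,"dz":0,"twist":0}]' 70
python3 -m pendant '[{"dx":0,"dy":0,"dz":-3,"twist":0},{"dx":0,"dy":0,"dz":-8,"twist":0},{"dx":0,"dy":0,"dz":-12,"twist":0},{"dx":0,"dy":0,"dz":-12,"twist":0},{"dx":0,"dy":0,"dz":-12,"twist":0}]'
python3 - <<'E'
from h import *
img,W,K,p,Rm=grab('wrist','w6.png')
c=ctrl.read_camera('wrist'); hsv=cv2.cvtColor(img,cv2.COLOR_RGB2HSV); H,S,V=[hsv[...,k].astype(int) for k in range(3)]; z=W[...,2]
v,u=np.mgrid[:420,:560]
br=(H>12)&(H<28)&(S>120)&(u>200)&(u<350)&(z>.04); print('blank z',np.median(z[br]),W[br].mean(0)); q=W[br&(abs(z-np.median(z[br]))<.002)]; A=np.c_[q[:,:2]-q[:,:2].mean(0),np.ones(len(q))]; print('tilt',np.linalg.lstsq(A,q[:,2],rcond=None)[0])
d=(abs(z-.04)<.003)&~br&(u>200)&(u<350)&(W[...,0]>.58); print('die z',np.median(z[d]))
print('die box',maskbox(cv2.morphologyEx((d|br).astype(np.uint8),cv2.MORPH_OPEN,np.ones((3,3))),.04,K,p,Rm),'blank',maskbox(br,.048,K,p,Rm))
red=((H<8)|(H>172))&(S>130)&(z>.02)&(z<.05)&(u<260)
hd=(V<80)&(abs(z-.066)<.005)&(u>200)&(u<380)&(v<150)
for n,m,h in(('red',red,.034),('handle',hd,.066)):
    ys,xs=np.where(m); print(n,m.sum(),xs.min(),xs.max(),ys.min(),ys.max(),maskbox(m,h,K,p,Rm))
print(ctrl.get_state()['eef_pos'])
E
```

```text
time: 10.82
eef_pos: [0.6273, -0.021, 0.0462]
tcp_rot: [0.024, 1.0, 0.0, -0.0]
contact_force: [-0.3, -0.1, -2.3]
opening: 0.444
finger_force: 30.7
time: 11.45
eef_pos: [0.6273, -0.021, 0.0462]
tcp_rot: [0.024, 1.0, 0.0, -0.0]
contact_force: [0.4, 0.3, -0.4]
opening: 0.699
finger_force: 0.0
time: 12.08
eef_pos: [0.6268, -0.0209, 0.1654]
tcp_rot: [0.024, 1.0, 0.0, -0.001]
contact_force: [-0.5, 0.5, 0.0]
opening: 0.703
finger_force: 0.0
blank z 0.05561771649730743 [ 0.62589953 -0.02188699  0.05554236]
tilt [ 0.00421875 -0.00399051  0.0556369 ]
die z 0.040646735092353586
die box ((0.6261074542999268, -0.022080566734075546), (0.06820277869701385, 0.06757748126983643), 87.24610900878906) blank ((0.628269374370575, -0.02176935225725174), (0.039087120443582535, 0.03929934650659561), 87.24718475341797)
red 160 214 233 38 51 ((0.4901261329650879, -0.06149105727672577), (0.016223590821027756, 0.0045907762832939625), 87.24170684814453)
handle 1033 248 309 97 114 ((0.5426121354103088, -0.017330685630440712), (0.0482010655105114, 0.012697644531726837), 87.24358367919922)
[ 0.62608619 -0.02076507  0.16397678]
```

View pics/w6.png

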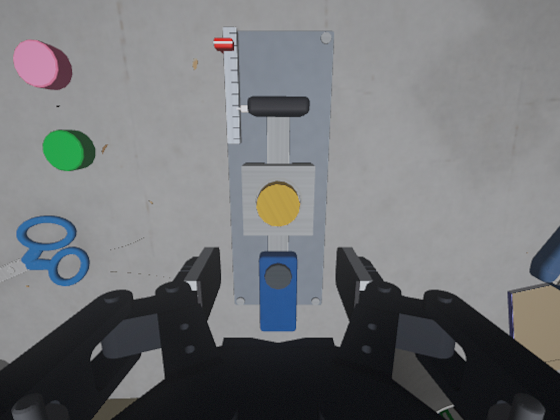

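The blank sits in the cavity at (278,204), 15 mm proud of the die. The rider is at (224,43), the pointer at (243,107) and the handle at (278,105). I'll move the camera above the rider and handle to refine the pull distance.

```bash
python3 -m pendant '[{"dx":4,"dy":-1,"dz":1,"twist":0},{"dx":8.5,"dy":-2,"dz":2.5,"twist":0},{"dx":8.5,"dy":-2,"dz":2.5,"twist":0},{"dx":8.5,"dy":-2,"dz":2.5,"twist":0},{"dx":8.5,"dy":-2,"dz":2.5,"twist":0}]' 45
python3 - <<'E'
from h import *
img,W,K,p,Rm=grab('wrist','w7.png')
hsv=cv2.cvtColor(img,cv2.COLOR_RGB2HSV); H,S,V=[hsv[...,k].astype(int) for k in range(3)]; z=W[...,2]
o=np.array([.6268,-.0222]); ex=np.array([np.cos(.0495),-np.sin(.0495)]); ey=np.array([-ex[1],ex[0]])
X=(W[...,:2]-o)@ex*1000; Y=(W[...,:2]-o)@ey*1000
print('cam height',p)
red=((H<8)|(H>172))&(S>110)&(z>.02)&(z<.05)&(abs(Y+47)<14)
print('red n',red.sum(),'z',np.percentile(z[red],[2,50,98]).round(4))
for lo,hi in((.020,.027),(.027,.032),(.032,.038)):
    m=red&(z>lo)&(z<hi); 
    if m.sum()>5: print(lo,m.sum(),'X',np.percentile(X[m],[1,10,50,90,99]).round(1),'Y',np.percentile(Y[m],[1,50,99]).round(1))
hd=(V<90)&(abs(z-.066)<.003)&(abs(Y)<30)&(abs(X+85)<20)
print('handle',hd.sum(),'X',np.percentile(X[hd],[1,10,50,90,99]).round(1),'Y',np.percentile(Y[hd],[1,50,99]).round(1))
pt=(S<50)&(V>150)&(Y<-26)&(Y>-38.5)&(abs(X+85)<12)&(z<.035)&(z>.018)
print('pointer',pt.sum(),'z',np.percentile(z[pt],[5,50,95]) if pt.any() else '')
if pt.any(): print('X',np.percentile(X[pt],[1,10,50,90,99]).round(1),'Y',np.percentile(Y[pt],[1,50,99]).round(1))
die=(abs(z-.04)<.003)&(abs(X)<40)&(abs(Y)<40); print('die X',np.percentile(X[die],[.5,99.5]),'Y',np.percentile(Y[die],[.5,99.5]))
vs,us=np.where(red); print('px',us.min(),us.max(),vs.min(),vs.max())
c=img[max(0,vs.min()-25):vs.max()+140,max(0,us.min()-25):us.max()+170]; print(c.shape)
cv2.imwrite('pics/c7.png',cv2.resize(c,None,fx=2.5,fy=2.5,interpolation=cv2.INTER_CUBIC)[...,::-1])
print(ctrl.get_state()['eef_pos'],ctrl.get_state()['qpos'])
E
```

```text
time: 12.8
eef_pos: [0.5431, -0.0371, 0.142]
tcp_rot: [0.024, 1.0, -0.0, 0.001]
contact_force: [0.1, 0.1, 0.7]
opening: 0.447
finger_force: 0.0
cam height [ 0.47663928 -0.03478454  0.28528588]
red n 113 z [0.0288 0.0347 0.0361]
0.032 108 X [-140.8 -140.8 -137.5 -134.2 -134.1] Y [-53.7 -46.6 -39.4]
handle 1006 X [-92.  -91.1 -86.2 -80.5 -79.1] Y [-23.8  -0.1  23.7]
pointer 96 z [0.02186604 0.02630729 0.02775983]
X [-96.4 -92.3 -86.1 -82.1 -74.6] Y [-38.4 -33.2 -26.3]
die X [-34.58294101  33.93989101] Y [-33.82484332  22.36426576]
px 238 256 139 147
(173, 213, 3)
[ 0.54300061 -0.0370934   0.14202924] [-2.54675740e-01  9.13012168e-02  1.97458237e+00  9.45986356e-06
  1.07382477e+00 -1.77783249e+00]
```

```bash
python3 - <<'E'
from h import *
z=np.load('/tmp/wrist.npz'); W,img,K,p,Rm=[z[k] for k in('W','img','K','p','R')]
o=np.array([.6268,-.0222]); ex=np.array([np.cos(.0495),-np.sin(.0495)])
for v in range(134,152):
    X=ray(245,v,.034,K,p,Rm)[:2]; print(v,img[v,[240,245,250]].tolist(),W[v,245,2].round(4),((X-o)@ex*1000).round(1))
E
```

```text
134 [[158, 158, 160], [121, 124, 130], [179, 185, 193]] 0.0061 -144.9
135 [[158, 159, 160], [111, 115, 120], [180, 186, 194]] 0.0061 -144.0
136 [[158, 159, 160], [105, 109, 115], [180, 187, 195]] 0.0069 -143.2
137 [[158, 162, 164], [95, 93, 98], [182, 191, 199]] 0.0073 -142.4
138 [[129, 122, 123], [83, 60, 63], [142, 142, 150]] 0.0322 -141.6
139 [[173, 59, 58], [172, 49, 47], [172, 56, 56]] 0.0347 -140.8
140 [[208, 66, 62], [208, 73, 69], [208, 78, 73]] 0.0352 -140.0
141 [[213, 68, 64], [213, 77, 71], [213, 84, 78]] 0.0346 -139.1
142 [[211, 132, 133], [211, 137, 137], [211, 139, 139]] 0.0346 -138.3
143 [[209, 203, 206], [209, 202, 206], [208, 202, 206]] 0.037 -137.5
144 [[209, 186, 189], [210, 188, 190], [210, 188, 190]] 0.0345 -136.7
145 [[212, 113, 112], [212, 117, 116], [211, 118, 117]] 0.0347 -135.8
146 [[214, 70, 66], [213, 75, 70], [213, 78, 74]] 0.0353 -135.0
147 [[203, 56, 53], [203, 59, 54], [201, 58, 54]] 0.0345 -134.2
148 [[156, 107, 108], [148, 94, 99], [164, 131, 139]] 0.0074 -133.3
149 [[143, 150, 151], [118, 129, 137], [168, 179, 188]] 0.0064 -132.5
150 [[157, 158, 160], [129, 134, 142], [182, 188, 196]] 0.0071 -131.7
151 [[159, 159, 160], [128, 133, 140], [180, 187, 195]] 0.0064 -130.8
```

View pics/c7.png

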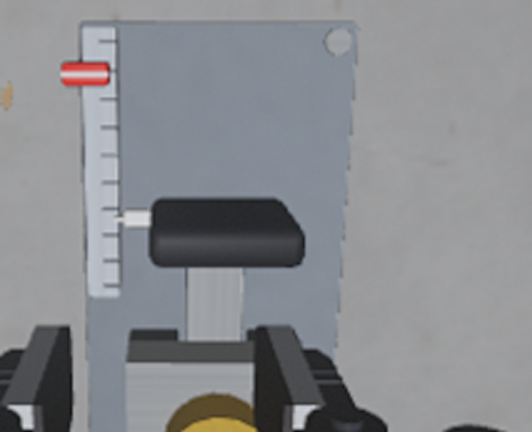

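The rider's white centre stripe is at row 143.3, which gives x′ ≈ -137.3. The handle's middle is at ≈ -85.5, so the pull is about 52 mm. Next I'll go above the handle and turn 90°.

```bash
python3 -m pendant '[{"dx":0.2,"dy":2,"dz":0,"twist":10},{"dx":0.2,"dy":2,"dz":0,"twist":20},{"dx":0.2,"dy":2,"dz":0,"twist":30},{"dx":0.2,"dy":2,"dz":0,"twist":40},{"dx":0.2,"dy":2,"dz":0,"twist":50},{"dx":0.2,"dy":2,"dz":0,"twist":60},{"dx":0.2,"dy":2,"dz":0,"twist":70},{"dx":0.2,"dy":2,"dz":0,"twist":80},{"dx":0.2,"dy":2,"dz":0,"twist":90},{"dx":0.2,"dy":2,"dz":0,"twist":90}]' 45
python3 -m pendant '[{"dx":0,"dy":0,"dz":0,"twist":0},{"dx":0,"dy":0,"dz":0,"twist":0}]'
python3 - <<'E'
from h import *
c=ctrl.read_camera('wrist'); img=c['img']; K=np.array(c['camera_matrix']); M=np.array(c['tool_from_camera']); dp=c['depth']
v,u=np.mgrid[:420,:560]
P=np.stack([(u-K[0,2])/K[0,0]*dp,-(v-K[1,2])/K[1,1]*dp,-dp],-1)@M[:3,:3].T+M[:3,3]; z=P[...,2]
V=img.max(-1).astype(int)
s=ctrl.get_state(); zt=s['eef_pos'][2]-.066
m=(V<90)&(abs(z-zt)<.004)&(dp>0)&(abs(P[...,1])<.02)&(abs(P[...,0])<.035)
print(s['eef_pos'],R.from_quat(s['tcp_rot']).as_matrix().round(3).tolist(),s['qpos'])
print(m.sum(),np.median(z[m]),zt,'tool x',np.percentile(P[m][:,0],[1,50,99]).round(4),'tool y',np.percentile(P[m][:,1],[1,50,99]).round(4))
E
```

```text
time: 14.1
eef_pos: [0.5414, -0.0168, 0.1418]
tcp_rot: [0.723, 0.691, 0.0, 0.0]
contact_force: [-0.4, 0.3, 0.4]
opening: 0.457
finger_force: 0.0
time: 14.35
eef_pos: [0.5407, -0.0168, 0.1413]
tcp_rot: [0.723, 0.691, 0.0, 0.0]
contact_force: [-0.0, 0.4, 0.1]
opening: 0.45
finger_force: 0.0
[ 0.54057547 -0.01681722  0.14127624] [[0.047, 0.999, 0.0], [0.999, -0.047, -0.0], [-0.0, 0.0, -1.0]] [-2.18739438e-01  8.56867818e-02  1.98216642e+00 -5.48456675e-05
  1.07360988e+00 -1.71998891e-01]
992 0.0750328613080112 0.07527624316913784 tool x [-0.0231  0.002   0.024 ] tool y [-0.0054  0.001   0.008 ]
```

```bash
python3 -m pendant '[{"dx":0,"dy":0.15,"dz":2,"twist":0},{"dx":0,"dy":0.15,"dz":5,"twist":0},{"dx":0,"dy":0.15,"dz":7.5,"twist":0},{"dx":0,"dy":0.15,"dz":9.5,"twist":0},{"dx":0,"dy":0.15,"dz":10.7,"twist":0},{"dx":0,"dy":0.15,"dz":10.7,"twist":0},{"dx":0,"dy":0.15,"dz":10.7,"twist":0}]'
python3 -m pendant '[{"dx":0,"dy":0,"dz":0,"twist":0},{"dx":0,"dy":0,"dz":0,"twist":0},{"dx":0,"dy":0,"dz":0,"twist":0},{"dx":0,"dy":0,"dz":0,"twist":0},{"dx":0,"dy":0,"dz":0,"twist":0},{"dx":0,"dy":0,"dz":0,"twist":0},{"dx":0,"dy":0,"dz":0,"twist":0}]' 5 60
python3 - <<'E'
from h import *
print(np.mean([ (ctrl.read_camera('scene'),ctrl.get_state()['eef_pos'])[1] for _ in range(4)],0))
grab('scene')
E
```

```text
time: 15.28
eef_pos: [0.5427, -0.0171, 0.0352]
tcp_rot: [0.724, 0.69, 0.0, 0.001]
contact_force: [-0.2, 0.4, -0.3]
opening: 0.451
finger_force: 0.0
time: 16.15
eef_pos: [0.5412, -0.0169, 0.0353]
tcp_rot: [0.724, 0.69, -0.001, -0.001]
contact_force: [-4.7, 0.8, 5.8]
opening: 0.153
finger_force: 60.8
[ 0.54115597 -0.01695163  0.03529646]
```

```bash
python3 -m pendant '[{"dx":0,"dy":-0.8,"dz":0,"twist":0},{"dx":0,"dy":-1.8,"dz":0,"twist":0},{"dx":0,"dy":-2.8,"dz":0,"twist":0},{"dx":0,"dy":-3.8,"dz":0,"twist":0},{"dx":0,"dy":-4.6,"dz":0,"twist":0},{"dx":0,"dy":-5.1,"dz":0,"twist":0},{"dx":0,"dy":-5.1,"dz":0,"twist":0},{"dx":0,"dy":-5.1,"dz":0,"twist":0},{"dx":0,"dy":-5.1,"dz":0,"twist":0}]'
cat > n.py <<'E'
from h import *
P=[]
for _ in range(6): ctrl.read_camera('top'); s=ctrl.get_state(); P.append(s['eef_pos'])
P=np.array(P); print(P.mean(0),P.std(0),s['finger_force'],s['contact_force'],s['opening'])
d=(P.mean(0)-np.array([.5412,-.0170,.0353]))[:2]; print('pull mm',-1000*d@np.array([np.cos(.0495),-np.sin(.0495)]))
o=np.array([.6268,-.0222]); ex=np.array([np.cos(.0495),-np.sin(.0495)]); ey=np.array([-ex[1],ex[0]])
img,W,K,p,Rm=grab('scene')
hsv=cv2.cvtColor(img,cv2.COLOR_RGB2HSV).astype(int); X=(W[...,:2]-o)@ex*1000; Y=(W[...,:2]-o)@ey*1000; z=W[...,2]
red=((hsv[...,0]<8)|(hsv[...,0]>172))&(hsv[...,1]>110)&(abs(Y+47)<16)&(abs(X+137)<25); print('red',red.sum(),X[red].mean(),np.percentile(X[red],[2,98]),Y[red].mean(),z[red].mean(),[a.mean() for a in np.where(red)])
v0,u0=[int(a.mean()) for a in np.where(red)]
big=cv2.resize(img[v0-45:v0+35,u0-55:u0+75],None,fx=6,fy=6,interpolation=cv2.INTER_CUBIC); cv2.imwrite('pics/s8.png',big[...,::-1])
E
python3 n.py
```

```text
time: 17.52
eef_pos: [0.4943, -0.0147, 0.0354]
tcp_rot: [0.724, 0.69, 0.003, 0.003]
contact_force: [11.6, 1.6, -6.9]
opening: 0.157
finger_force: 59.2
[ 0.49432575 -0.01466195  0.03536561] [1.13595921e-05 6.72283518e-06 1.06257107e-05] 59.19964671134949 [11.30334916  1.8976405  -6.6333136 ] 0.15516305601010605
pull mm 46.932520161753914
red 13 -141.83754087087306 [-144.50375997 -138.79769043] -47.96437507287267 0.03018846951457551 [np.float64(246.30769230769232), np.float64(268.61538461538464)]
```

```bash
python3 -m pendant '[{"dx":0,"dy":-0.25,"dz":0,"twist":0},{"dx":0,"dy":-0.5,"dz":0,"twist":0},{"dx":0,"dy":-0.55,"dz":0,"twist":0},{"dx":0,"dy":-0.55,"dz":0,"twist":0},{"dx":0,"dy":-0.55,"dz":0,"twist":0}]'; python3 n.py
python3 - <<'E'
from h import *
z=np.load('/tmp/scene.npz'); W,img,K,p,Rm=[z[k] for k in('W','img','K','p','R')]
o=np.array([.6268,-.0222]); ex=np.array([np.cos(.0495),-np.sin(.0495)]); ey=np.array([-ex[1],ex[0]])
def proj(P):
    c=Rm.T@(P-p); return K[0,2]+K[0,0]*c[0]/-c[2], K[1,2]-K[1,1]*c[1]/-c[2]
for n,x,y,zz in(('rider mid top',-.1373,-.047,.034),('pointer tip',-.137,-.038,.0245),('handle -y top edge',-.137,-.025,.05),('rider face',-.1373,-.039,.0245),('blue head',-.012,0,.069),('home blue',.04,0,.069)):
    print(n,np.round(proj(np.r_[o+ex*x+ey*y,zz]),1))
hsv=cv2.cvtColor(img,cv2.COLOR_RGB2HSV).astype(int); 
X=(W[...,:2]-o)@ex*1000; Y=(W[...,:2]-o)@ey*1000
b=(abs(hsv[...,0]-112)<13)&(hsv[...,1]>120)&(abs(Y)<25)&(W[...,2]>.055)&(W[...,2]<.09); print('blue X range now',np.percentile(X[b],[1,99]),b.sum(),'home expected 40..116')
E
```

```text
time: 18.5
eef_pos: [0.489, -0.0144, 0.0354]
tcp_rot: [0.724, 0.69, 0.003, 0.004]
contact_force: [11.9, 1.8, -7.1]
opening: 0.153
finger_force: 59.3
[ 0.48905716 -0.01441135  0.03536436] [9.04392642e-06 1.17413741e-05 9.41692471e-06] 59.29449141025543 [11.37878969  0.95257364 -7.33790767] 0.15459830061130975
pull mm 52.20705774067868
red 14 -141.57715813618816 [-144.97453628 -138.4764936 ] -47.85804593196842 0.030087740688016482 [np.float64(246.28571428571428), np.float64(268.64285714285717)]
rider mid top [269.3 244.3]
pointer tip [266.8 246.2]
handle -y top edge [262.7 236.8]
rider face [267.  246.4]
blue head [282.  210.3]
home blue [292.2 203.5]
blue X range now [-13.6700613   52.49049753] 94 home expected 40..116
```

```bash
python3 -c "
from plant import ctrl
print(ctrl.sign_off())"
```

```text
the job is handed in; nothing more can be done
None
```

The round blank was placed in the cavity and released, and the job is handed in with the gripper holding the slide about 52 mm out, where I measured the red mark; I could not view the final pointer position (picture limit used up), and no verdict came back.

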